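# Jack up the warming plate and hold it

### The arm

A 7-joint arm with a two-finger parallel gripper is mounted at the origin on the work surface. World frame = base frame: x ahead of the robot, y to its left, z up, the work surface at z = 0. Lengths are in mm, angles in rad, forces in N, time in s.
With the tool pointing down it reaches from about 400 to 750 mm from the base axis. Payload 19.5 kg.
Tool frame: the origin (TCP) lies midway between the tips of the shut fingers; the grasp point (between the pads) lies 19 mm behind it; z points along the fingers, x is the direction in which the jaws open and shut, and the axes are right-handed (so a half turn about z gives the same grasp; the last joint's range is limited). The gripper opens to 85 mm and grips with 20 to 120 N. Pads are 22 mm wide; open, the fingers measure 114 mm over their backs; the gripper's body (76 mm by 85 mm) begins 54 mm behind the grasp point. The pads swing forward as they close: fully open they stand 13 mm farther back than shut.
Start: joints at [-1.202, 0.707, -0.028, 1.485, 0.022, 0.951, -0.075], TCP at [229.607, 527.139, 231.268] pointing down, gripper open.
Joint ranges: [-2.71, 2.71], [-0.32, 2.16], [-1.57, 1.52], [0, 2.45], [-1.46, 4.6], [0, 2.02], [-2.83, 2.83]. Speed limits (rad/s): [1.89, 1.89, 2.57, 2.57, 3.01, 3.01, 3.01].

### API

Orientations are given as a 3x3 rotation matrix whose columns are the frame's x, y, z axes.
In Python, from bench import robot, snapshot, camera_params, spot_in, cut_out gives the robot as it stands. The module is installed in compiled form; this text tells all that it offers.
- The arm moves only by the shell command python3 -m crank 'ROWS' [FORCE]. ROWS is JSON, a list of rows, each a list of 7 numbers: the shift along the tool's x, y, z in cm, then the turn, a rotation vector about the tool's x, y, z in degrees, then the gripper command: -1 is fully open, 1 is shut, values between are in proportion. A call has exactly 8 rows; each row is the pose to reach, as a shift and turn from the pose commanded when the call began, along the tool's axes at that moment; what a row does not reach only later rows make up. A row lasts 1/12 s, in which the tool goes at most 41.7 mm and 7.16 degrees, less where a joint would pass 70% of its speed; a pose out of reach is approached as far as the arm can. A call with a gripper value outside its range is refused whole. The fingers move at their own pace and stop on an object; FORCE is the grip in N (left out, the last holds). Time passes only in rows, so rows that repeat a pose let the fingers close, or fill a call up. It gives the time, the measured TCP pose, the force and the opening at its end, in the units of the state.
- robot.read_state(): the state, without advancing time (a new reading comes with each control period).
- snapshot(name): name is "scene" or "top" or "wrist"; returns the picture (420x560x3 uint8, red, green, blue); there is no depth.
- camera_params(name): a dict with "vertical_fov" (degrees; the focal length in pixels is half the picture's height over the tangent of half this angle, whatever the lens; pixels are square), "cx", "cy" (the principal point, pixels), "rvec" (rotation vector, rad) and "tvec" (3), from world to camera coordinates, as OpenCV has them. Camera axes: x right, y down, z forward; pixel columns grow to the right and rows downward; lengths in mm; the calibration is good to about 2 mm. A picture is of the moment at which its call begins: read the wrist's pose just before it. camera_params takes no time and is no camera call; for the wrist camera it gives the pose at the moment of the call.
- robot.close_job(): hands the job in, once; it reports no verdict.
Trained networks look in the newest picture that a camera, given by its name, has taken for a name from the list of things; names that differ only in an ending like _2 or _b are one class to them, and where a whole thing is asked for, a point or a joint stands for the part that bears it (a point fixed in the world has none). Each returns a list of dicts, best first, with "conf" (0 to 1); they miss things now and then, are a little off and sometimes report something else, mostly with a low value. They report only what shows in the picture. A call takes as long as a camera call.
- spot_in(camera, query): "xyz" ([x, y, z] in mm, in world coordinates, good to about 4 mm: the middle of the surface that is visible of it).
- cut_out(camera, query): "region" (420x560 bool, what is visible of it).
The state is a dict: "clock": time; "joint_pos": joint angles; "joint_velocities": joint speeds; "joint_torque": joint torques, N m; "eef_pos": TCP position; "tcp_rot": TCP orientation; "force": force on the tool from outside, world axes, zero at the start; "torque": the same for the moment, N m; "gripper_width": finger opening in mm.
Only numpy, scipy, OpenCV 4.12 (cv2) and the standard library are available. Lean on these libraries where they do the work, as an engineer would, in place of code of your own. Each camera call takes 0.05 s, during which the arm holds its last target. There are 200 camera calls.

### The job

The edge of the sugar worker's stainless warming plate has to be held up so that a foot can be fitted under it. First turn both wing fasteners on top of the plate anticlockwise to their end stops; then stand the small lever jack with its saddle squarely under the ring-marked lift tongue, pump its handle fully down once as a trial and let it come all the way up again, and then press it fully down once more. Finish while still holding the handle down, with the plate carried by the jack alone; the glass dome, basin and scraper stay where they are.

Things in the scene. Friction and masses are not known exactly. Their poses are not given: they have to be found in the camera images.
- warmer: Warming plate: flat stainless case 330 mm deep (x), 360 mm wide (y), 20 to 65 mm above the table, on a fixed underframe. Origin on the table under the middle of its liftable edge; x axis points from that edge (case wall at x = 5 mm) across to the hinge at x = 335 mm, z up. A flat tongue, 55 mm wide, 8 mm thick, sticks out of the edge's middle to x = -55 mm; its underside is 46 mm above the table.
- plate (a joint): Hinge of the case: 0 = resting flat, grows as the tongue's edge is lifted (rad; 0.01 rad raises the tongue 3.6 mm). The case weighs about 4 kg (18 N at the tongue) and falls back by its weight. A full stroke of a well-set jack gives about 0.055.
- lift_point (a point): The lift point: underside of the tongue, right below the centre of the 32 mm ring mark on its top; at x = -28 mm in the warmer's frame, 46 mm above the table with the case flat.
- latch_left (a joint): Quarter-turn captive fastener on the case top, 35 mm in from the liftable edge, 100 mm to +y of the middle (warmer frame). Starts near 0 (locked), grows when turned anticlockwise seen from above, end stop at 1.4 rad (free). Stays where it is left (0.06 N m friction). Its wing at 0 lies along the warmer's x axis and turns with it.
- latch_right (a joint): The same fastener, 100 mm to -y of the middle; same values.
- latch_left_grip (a point): On the axis of the left fastener's wing, 10 mm below its top and 89 mm above the table. The wing is a bar 40 mm long, 10 mm thick, 28 mm high (from 71 to 99 mm above the table), on a 34 mm disc 6 mm high.
- latch_right_grip (a point): The same point of the right fastener.
- jack: Loose lever jack, 0.75 kg, 70 mm wide (50 mm in front). Origin on the table under its grip post; x axis points forward from handle to saddle, z up. Base plate 12 mm thick, x = -130 to +105 mm. Grip post at the origin, to carry it by: aluminium block 28 mm wide in y, 30 mm in x, top at 92 mm. Saddle axis at x = +90 mm. Handle pivot at x = -35, z = 55 mm, axis along y.
- saddle_top (a point): Centre of the saddle's flat round top (28 mm across): 36 mm above the jack's underside with the handle up, 66 mm with it fully down (10 mm free travel before it meets the tongue).
- jack_handle (a joint): The jack's handle: 0 = up (34 degrees above level), grows as it is pushed down, stop at 0.6 rad (level). The saddle rises 50 mm per rad. There is no catch: a return spring and the load bring it up again when let go. It takes 3 to 5 N down on the bar without load, about 10 N with the plate lifted.
- handle_bar (a point): Centre of the black cross bar at the handle's end (22 mm thick, 70 mm long, parallel to the jack's y), 170 mm from the pivot: at x = -175, z = 151 mm in the jack's frame when up, x = -205, z = 55 mm when fully down.
- dome: Bystander: clear dome with a white rabbit figure, 80 mm across, 104 mm high; origin under its centre.
- basin: Bystander: pale green plastic basin, 150 mm across, 40 mm high; origin under its centre.
- scraper: Bystander: flat steel dough scraper, 70 x 140 mm with an 18 mm high wooden back; origin under its centre.

How it is judged (in metres and radians):
On the way, in this order (a step that is already met when the one before it is completed fails the run):
1. both fasteners turned to their end stops, the plate still down (value of joint each of latch_left, latch_right above 1.15 rad and value of joint plate below 0.01 rad), for 0.1 s.
2. the jack stands still and upright, saddle under the lift point, handle up, plate down (angle between jack's own z axis and vertical below 0.08 rad and horizontal distance between saddle_top and lift_point below 0.012 m and value of joint jack_handle below 0.08 rad and value of joint plate below 0.01 rad and linear speed of jack below 0.02 m/s and height (world z) of jack below 0.006 m), for 0.2 s.
3. first stroke: the handle fully down, the jack lifts the plate (angle between jack's own z axis and vertical below 0.08 rad and horizontal distance between saddle_top and lift_point below 0.012 m and value of joint jack_handle above 0.5 rad and value of joint plate above 0.035 rad and contact force between jack and warmer above 5 N), for 0.1 s.
4. the handle let up again, the plate down (angle between jack's own z axis and vertical below 0.08 rad and horizontal distance between saddle_top and lift_point below 0.012 m and value of joint jack_handle below 0.1 rad and value of joint plate below 0.01 rad), for 0.1 s.
At the end, for the whole second after the job is handed in: Fasteners past 1.15 rad; jack upright, still, saddle within 12 mm of the lift point horizontally; fingers hold the handle past 0.5 rad with over 2 N; plate past 0.038 rad, on the jack (over 5 N), untouched by the robot; bystanders moved under 30 mm (value of joint each of latch_left, latch_right above 1.15 rad and angle between jack's own z axis and vertical below 0.08 rad and horizontal distance between saddle_top and lift_point below 0.012 m and value of joint jack_handle above 0.5 rad and value of joint plate above 0.038 rad and contact force between jack and warmer above 5 N and contact force between the fingers and jack above 2 N and contact force between each of the arm, the fingers and warmer below 0.5 N and linear speed of jack below 0.02 m/s and distance of each of dome, basin, scraper from where it was at the start of the episode below 0.03 m); the arm keeps its last pose, push and grip.
It fails at once if the plate lifted while a fastener is still locked (value of joint plate above 0.015 rad and not (value of joint each of latch_left, latch_right above 1.15 rad)).
It fails at once if the jack tipped over (angle between jack's own z axis and vertical above 0.5 rad).
It fails at once if a bystander disturbed (distance of any of dome, basin, scraper from where it was at the start of the episode above 0.03 m or angle between any of dome, basin, scraper's own z axis and vertical above 0.5 rad).
It also fails if it takes over 72 s, if anything falls off the work surface, if the arm or the gripper's body presses on something with over 40 N, if the wrist force passes 120 N, or if a joint passes its speed limit or range.

## Working session

There is one attempt and no reset: what is moved stays moved. The work goes in short steps, Python scripts to look and compute and a shell command to move; the robot and the scene stay as the last step left them, time stands still between calls to the robot, and variables do not carry over. Pictures are saved under pics/ and viewed, about 8 in all and at most 12, crops included, and the job is handed in when it is done.

```bash
mkdir -p pics
cat > h.py <<'E'
import numpy as np, cv2
from bench import robot, snapshot, camera_params, spot_in, cut_out
def save(name,f):
    im=snapshot(name); cv2.imwrite('pics/'+f,im[:,:,::-1]); return im
def cam(name):
    p=camera_params(name); f=210/np.tan(np.radians(p['vertical_fov'])/2)
    R=cv2.Rodrigues(np.array(p['rvec'],float))[0]; t=np.array(p['tvec'],float).ravel()
    return f,p['cx'],p['cy'],R,t
def ray(name,u,v,z):
    f,cx,cy,R,t=cam(name); d=R.T@np.array([(u-cx)/f,(v-cy)/f,1]); c=-R.T@t
    return c+d*(z-c[2])/d[2]
def proj(name,P):
    f,cx,cy,R,t=cam(name); q=R@np.array(P,float)+t; return f*q[0]/q[2]+cx,f*q[1]/q[2]+cy
def tool(dw):  # world shift mm -> tool cm
    return np.round(robot.read_state()['tcp_rot'],6).T.dot(dw)/10 if 0 else np.array(robot.read_state()['tcp_rot']).T@np.array(dw,float)/10
def st():
    s=robot.read_state(); print('t',round(s['clock'],2),'tcp',np.round(s['eef_pos'],1),'F',np.round(s['force'],1),'w',round(s['gripper_width'],1)); print(np.round(s['tcp_rot'],3)); return s
E
python3 - <<'E'
from h import *
np.set_printoptions(suppress=True)
st()
a=save('top','t1.png'); b=save('scene','s1.png')
for c in ('top','scene'):
  for q in ['warmer','lift_point','latch_left_grip','latch_right_grip','jack','saddle_top','handle_bar','dome','basin','scraper']:
    try: print(c,q,[(np.round(r['xyz']),round(r['conf'],2)) for r in spot_in(c,q)[:3]])
    except Exception as e: print(c,q,e)
cv2.imwrite('pics/v1.png',cv2.resize(np.hstack([a,b])[:,:,::-1],(800,300)))
E
```

```text
t 0.0 tcp [229.5 526.9 230.8] F [-0.4  0.1  0. ] w 85.4
[[ 0.399  0.917 -0.   ]
 [ 0.917 -0.399 -0.001]
 [-0.001  0.    -1.   ]]
top warmer [(array([678., 136.,  86.]), 0.67), (array([568., 255.,  67.]), 0.58)]
top lift_point [(array([569., 252.,  68.]), 0.74), (array([681., 138.,  84.]), 0.64)]
top latch_left_grip [(array([486., 109.,  75.]), 0.57)]
top latch_right_grip [(array([684., 141.,  88.]), 0.71), (array([564., 250.,  67.]), 0.33)]
top jack [(array([ 526., -302.,   12.]), 0.96)]
top saddle_top [(array([682., 140.,  90.]), 0.65), (array([ 728., -206.,   18.]), 0.35)]
top handle_bar [(array([ 521., -425.,  146.]), 0.62)]
top dome [(array([730., -31.,  84.]), 0.67)]
top basin [(array([ 728., -207.,   20.]), 0.74)]
top scraper [(array([ 376., -163.,    7.]), 0.92)]
scene warmer [(array([617., 251.,  65.]), 0.73)]
scene lift_point [(array([613., 252.,  64.]), 0.66), (array([ 705., -209.,   17.]), 0.52)]
scene latch_left_grip []
scene latch_right_grip [(array([694., 139.,  89.]), 0.68)]
scene jack [(array([ 541., -294.,   22.]), 0.75)]
scene saddle_top [(array([ 552., -180.,   38.]), 0.36), (array([762., -33.,  64.]), 0.26)]
scene handle_bar [(array([ 524., -414.,  134.]), 0.78), (array([ 369., -167.,    7.]), 0.58)]
scene dome [(array([761., -34.,  67.]), 0.91)]
scene basin [(array([ 706., -207.,   18.]), 0.61)]
scene scraper [(array([ 368., -166.,    6.]), 0.72)]
```

View pics/t1.png

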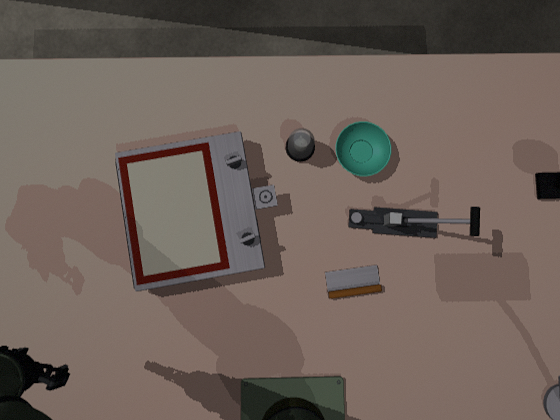

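View pics/s1.png

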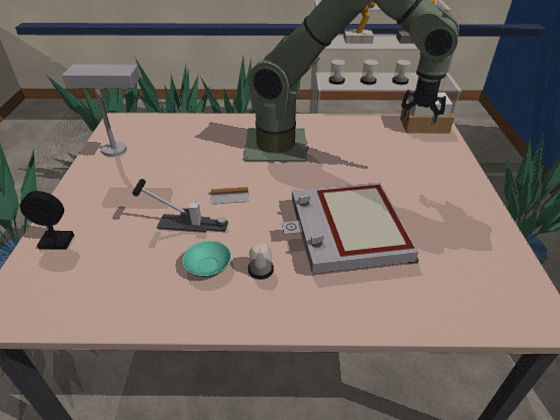

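The top view shows the tongue ring at about (265,197), the wings at (235,161) and (249,238), the jack saddle at (357,218), its post at (396,218) and its bar at (475,221). I'll enlarge this view.

Run:
```python
from h import *
np.set_printoptions(suppress=True,precision=1)
a=cv2.imread('pics/t1.png')
w=cv2.resize(a[120:280,215:305],None,fx=3.7,fy=3.7,interpolation=cv2.INTER_CUBIC)
j=cv2.resize(a[195:245,340:490],None,fx=3,fy=3,interpolation=cv2.INTER_CUBIC)
o=np.zeros((600,800,3),np.uint8); o[:w.shape[0],:w.shape[1]]=w; o[:j.shape[0],340:340+j.shape[1]]=j
cv2.imwrite('pics/c1.png',o)
for n,u,v,z in [('ring',265,197,54),('R',235,161,99),('L',249,238,99),('saddle',357,218,36),('post',396,218,92),('bar',475,221,155),('e1',241,133,65),('e2',264,268,65)]: print(n,ray('top',u,v,z))
p=camera_params('top');f,cx,cy,R,t=cam('top');print('f',f,'C',-R.T@t)
```

```text
ring [593.7  58.8  54. ]
R [680.  132.1  99. ]
L [486.2  99.3  99. ]
saddle [ 536.6 -180.4   36. ]
post [ 529.8 -268.8   92. ]
bar [ 513.7 -441.9  155. ]
e1 [760.8 118.3  65. ]
e2 [411.8  64.   65. ]
f 501.8536996034718 C [ 419.9   41.7 1339.1]
```

View pics/c1.png

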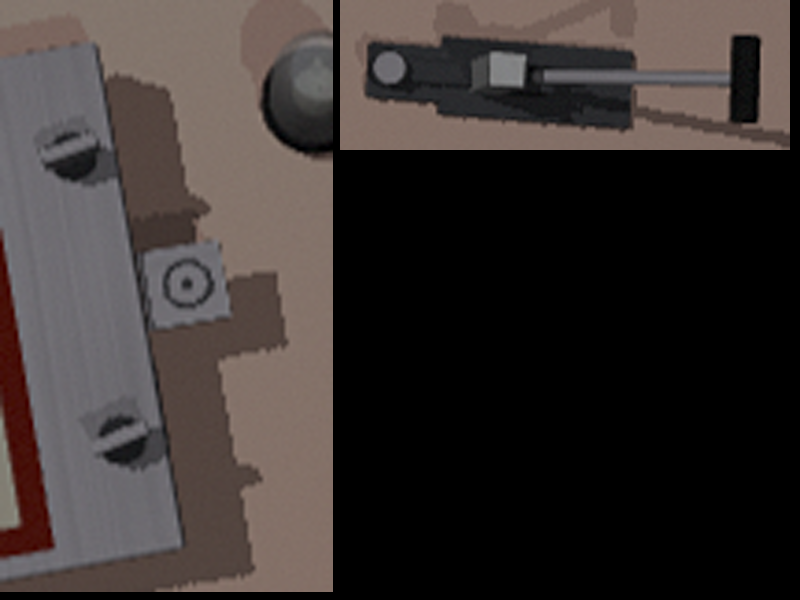

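```bash
python3 -m crank '[[-1.1,3.5,0.2,0,0,3,-1],[-2.2,7,0.4,0,0,6,-1],[-3.4,10.5,0.6,0,0,9,-1],[-4.5,14,0.8,0,0,12,-1],[-5.6,17.5,1,0,0,15,-1],[-6.7,21,1.2,0,0,18,-1],[-7.8,24.5,1.4,0,0,20,-1],[-9,28,1.5,0,0,21,-1]]' 40
python3 - <<'E'
from h import *
np.set_printoptions(suppress=True,precision=2)
st()
for n,u,v,z in [('ring',265.5,196.8,54),('R',233.6,159.7,99),('L',247.4,237.8,99),('Ra',225.8,162.7,99),('Rb',241.2,156,99),('La',240.1,241.1,99),('Lb',255,234,99),('dome',301,142,80)]: print(n,ray('top',u,v,z))
R=ray('top',233.6,159.7,99)
print(tool(np.append(R[:2],200)-robot.read_state()['eef_pos']))
E
```

```text
clock: 1.77
eef_pos: [451.5, 331.5, 216.2]
tcp_rot: [[0.703, 0.711, -0.0], [0.711, -0.703, -0.0], [-0.0, 0.0, -1.0]]
force: [0.4, 0.8, -0.0]
gripper_width: 85.4
t 1.77 tcp [451.5 331.5 216.2] F [ 0.4  0.8 -0. ] w 85.4
[[ 0.7   0.71 -0.  ]
 [ 0.71 -0.7  -0.  ]
 [-0.    0.   -1.  ]]
ring [594.16  57.55  54.  ]
R [683.39 135.55  99.  ]
L [486.78 103.24  99.  ]
Ra [676.05 155.15  99.  ]
Rb [692.56 116.4   99.  ]
La [478.98 121.31  99.  ]
Lb [495.81  84.38  99.  ]
dome [730.91 -36.05  80.  ]
[ 2.36 30.27  1.62]
```

```bash
python3 -m crank '[[0.3,3.8,0.2,0,0,3,-1],[0.6,7.6,0.4,0,0,6,-1],[0.9,11.4,0.6,0,0,9,-1],[1.2,15.2,0.8,0,0,12,-1],[1.5,19,1,0,0,15,-1],[1.8,23,1.2,0,0,18,-1],[2.1,27,1.4,0,0,21,-1],[2.4,30.3,1.6,0,0,22,-1]]'
python3 - <<'E'
from h import *
np.set_printoptions(suppress=True,precision=2)
st()
save('wrist','w1.png')
P=np.array([683.4,135.5,99]); print(proj('wrist',P),proj('wrist',[676,155,99]),proj('wrist',[692.5,116.4,99]))
print([(np.round(r['xyz']),r['conf']) for r in spot_in('wrist','latch_right_grip')])
print(tool(np.append(P[:2],75)-robot.read_state()['eef_pos']))
E
```

```text
clock: 2.43
eef_pos: [684.7, 134.8, 200.2]
tcp_rot: [[0.919, 0.394, 0.0], [0.394, -0.919, -0.001], [-0.0, 0.001, -1.0]]
force: [0.8, -0.3, -0.5]
gripper_width: 85.5
t 2.43 tcp [684.7 134.8 200.2] F [ 0.8 -0.3 -0.5] w 85.5
[[ 0.92  0.39  0.  ]
 [ 0.39 -0.92 -0.  ]
 [-0.    0.   -1.  ]]
(np.float64(279.9242859049719), np.float64(197.332377986713)) (np.float64(280.95099759080074), np.float64(169.6891832966677)) (np.float64(281.19831232392954), np.float64(224.06054069645978))
[(array([685., 142.,  73.]), 0.83)]
[-0.05 -0.43 12.38]
```

View pics/w1.png

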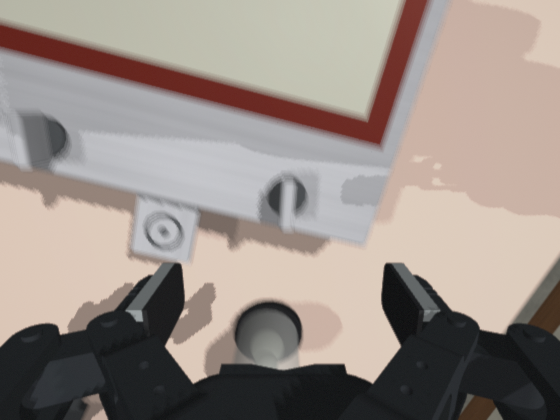

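Run:
```python
from h import *
np.set_printoptions(suppress=True,precision=2)
P=ray('wrist',288,203,99);print(P,'ring',ray('wrist',163,231,54))
print(tool(np.append(P[:2],75)-robot.read_state()['eef_pos']))
```

```text
[688.41 136.64  99.  ] ring [599.82  56.11  54.  ]
[ 0.45 -0.34 12.38]
```

```bash
python3 -m crank '[[0.3,-0.3,3.5,0,0,0,-1],[0.3,-0.3,7,0,0,0,-1],[0.3,-0.3,10,0,0,0,-1],[0.3,-0.3,12,0,0,0,-1],[0.3,-0.3,12.5,0,0,0,-1],[0.3,-0.3,12.5,0,0,0,-0.5],[0.3,-0.3,12.5,0,0,0,0.2],[0.3,-0.3,12.5,0,0,0,1]]' 40; python3 -m crank '[[0,0,0,0,0,0,1],[0,0,0,0,0,0,1],[0,0,0,0,0,0,1],[0,0,0,0,0,0,1],[0,0,0,0,0,0,1],[0,0,0,0,0,0,1],[0,0,0,0,0,0,1],[0,0,0,0,0,0,1]]'
```

```text
clock: 3.2
eef_pos: [685.5, 141.5, 77.1]
tcp_rot: [[0.917, 0.398, 0.002], [0.398, -0.917, 0.0], [0.002, 0.001, -1.0]]
force: [-0.0, 0.1, 0.2]
gripper_width: 51.1
clock: 3.87
eef_pos: [684.3, 140.9, 76.0]
tcp_rot: [[0.917, 0.398, -0.001], [0.398, -0.917, -0.001], [-0.001, 0.0, -1.0]]
force: [-8.9, -3.2, 10.2]
gripper_width: 9.3
```

```bash
python3 -m crank '[[0,0,0,0,0,0,0.5],[0,0,0,0,0,0,0.5],[-0.1,0.5,0,0,0,0,0.5],[-0.1,0.5,0,0,0,0,0.5],[-0.1,0.5,0,0,0,0,1],[-0.1,0.5,0,0,0,0,1],[-0.1,0.5,0,0,0,0,1],[-0.1,0.5,0,0,0,0,1]]' 40; python3 -m crank '[[0,0,0,0,0,-7,1],[0,0,0,0,0,-14,1],[0,0,0,0,0,-21,1],[0,0,0,0,0,-28,1],[0,0,0,0,0,-35,1],[0,0,0,0,0,-42,1],[0,0,0,0,0,-49,1],[0,0,0,0,0,-55,1]]'; python3 -c "
from h import *
print(robot.read_state()['torque'])"
```

```text
clock: 4.53
eef_pos: [686.2, 136.0, 75.4]
tcp_rot: [[0.917, 0.398, 0.001], [0.398, -0.917, -0.001], [0.001, 0.001, -1.0]]
force: [4.4, -3.0, 0.7]
gripper_width: 9.3
clock: 5.2
eef_pos: [687.7, 137.9, 75.5]
tcp_rot: [[0.193, 0.981, 0.005], [0.981, -0.193, 0.003], [0.004, 0.004, -1.0]]
force: [19.8, 8.3, -11.5]
gripper_width: 9.1
[ 1.80119667 -4.21379081 -0.11625024]
```

```bash
python3 -m crank '[[0,-0.15,0,0,0,-4,1],[0,-0.15,0,0,0,-7,1],[0,-0.15,0,0,0,-10,1],[0,-0.15,0,0,0,-12,1],[0,-0.15,0,0,0,-13,1],[0,-0.15,0,0,0,-13,1],[0,-0.15,0,0,0,-13,1],[0,-0.15,0,0,0,-13,1]]'; python3 -c "
from h import *
print(robot.read_state()['torque'])"
```

```text
clock: 5.87
eef_pos: [687.4, 138.5, 75.7]
tcp_rot: [[-0.025, 1.0, 0.008], [1.0, 0.025, 0.004], [0.004, 0.008, -1.0]]
force: [29.9, 10.5, -16.8]
gripper_width: 9.0
[ 2.13890909 -6.21903237 -0.73472264]
```

```bash
python3 -m crank '[[0,0,0,0,0,0,0],[0,0,0,0,0,0,-1],[0,0,0,0,0,0,-1],[0,0,-3,0,0,0,-1],[0,0,-7,0,0,0,-1],[0,0,-11,0,0,0,-1],[-0.5,-3.5,-12.5,0,0,7,-1],[-1,-7,-12.5,0,0,14,-1]]'
python3 - <<'E'
from h import *
s=st()
print(tool(np.array([491,104,200])-s['eef_pos']))
E
```

```text
clock: 6.53
eef_pos: [620.3, 126.2, 203.7]
tcp_rot: [[0.203, 0.979, 0.007], [0.979, -0.203, 0.002], [0.003, 0.006, -1.0]]
force: [2.0, 1.5, -2.0]
gripper_width: 85.5
t 6.53 tcp [620.3 126.2 203.7] F [ 2.   1.5 -2. ] w 85.5
[[ 0.203  0.979  0.007]
 [ 0.979 -0.203  0.002]
 [ 0.003  0.006 -1.   ]]
[ -4.79869422 -12.21634198   0.28073412]
```

```bash
python3 -m crank '[[-1.3,-3.3,0,0,0,7,-1],[-2.6,-6.6,0,0,0,14,-1],[-3.8,-9.9,0,0,0,21,-1],[-4.8,-12.2,0.3,0,0,28,-1],[-4.8,-12.2,0.3,0,0,35,-1],[-4.8,-12.2,0.3,0,0,42,-1],[-4.8,-12.2,0.3,0,0,49,-1],[-4.8,-12.2,0.3,0,0,54,-1]]';python3 -m crank '[[0,0,0,0,0,0,-1],[0,0,0,0,0,0,-1],[0,0,0,0,0,0,-1],[0,0,0,0,0,0,-1],[0,0,0,0,0,0,-1],[0,0,0,0,0,0,-1],[0,0,0,0,0,0,-1],[0,0,0,0,0,0,-1]]'
python3 - <<'E'
from h import *
save('wrist','w2.png')
E
```

```text
clock: 7.2
eef_pos: [489.9, 102.9, 197.4]
tcp_rot: [[0.912, 0.411, -0.0], [0.411, -0.912, 0.0], [-0.0, -0.0, -1.0]]
force: [0.1, 0.4, -0.5]
gripper_width: 85.3
clock: 7.87
eef_pos: [490.2, 102.7, 197.2]
tcp_rot: [[0.909, 0.417, -0.0], [0.417, -0.909, -0.0], [-0.0, 0.0, -1.0]]
force: [0.1, 0.1, 0.3]
gripper_width: 85.6
```

View pics/w2.png

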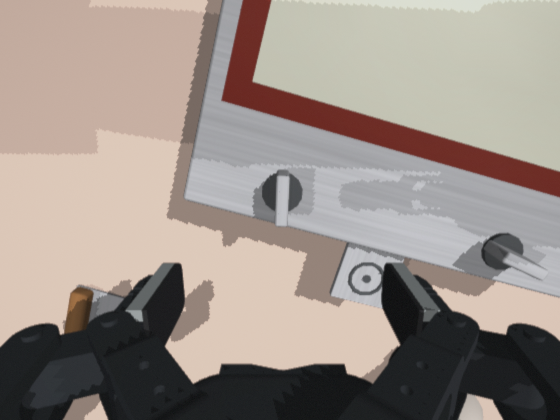

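The right wing is now turned. The left wing's top is at (283,200), vertical in the image, and the ring is at (367,279).

Run:
```python
from h import *
np.set_printoptions(suppress=True,precision=2)
P=ray('wrist',283,200,99);print(P,'ring',ray('wrist',367,279,54),'Rbase',ray('wrist',503,252,71))
print(tool(np.append(P[:2],75)-robot.read_state()['eef_pos']))
```

```text
[488.32 108.56  99.  ] ring [598.05  60.26  54.  ] Rbase [684.7 138.8  71. ]
[ 0.07 -0.6  12.22]
```

```bash
python3 -m crank '[[0.1,-0.4,3.5,0,0,0,-1],[0.1,-0.4,7,0,0,0,-1],[0.1,-0.4,10,0,0,0,-1],[0.1,-0.4,12,0,0,0,-1],[0.1,-0.4,12.2,0,0,0,-0.5],[0.1,-0.4,12.2,0,0,0,0.5],[0.1,-0.4,12.2,0,0,0,1],[0.1,-0.4,12.2,0,0,0,1]]' 40; python3 -m crank '[[0,0,0,0,0,0,1],[0,0,0,0,0,0,1],[0,0,0,0,0,0,1],[0,0,0,0,0,0,1],[0,0,0,0,0,0,1],[0,0,0,0,0,0,1],[0,0,0,0,0,-3,1],[0,0,0,0,0,-7,1]]';  python3 -m crank '[[0,0,0,0,0,-7,1],[0,0,0,0,0,-14,1],[0,0,0,0,0,-21,1],[0,0,0,0,0,-28,1],[0,0,0,0,0,-35,1],[0,0,0,0,0,-42,1],[0,0,0,0,0,-48,1],[0,0,0,0,0,-50,1]]'; python3 -c "
from h import *
print(robot.read_state()['torque'])"
```

```text
clock: 8.58
eef_pos: [490.0, 107.0, 76.6]
tcp_rot: [[0.909, 0.417, 0.002], [0.417, -0.909, 0.0], [0.002, 0.0, -1.0]]
force: [-0.6, -0.1, -0.2]
gripper_width: 38.6
clock: 9.25
eef_pos: [488.3, 106.1, 76.1]
tcp_rot: [[0.851, 0.526, -0.002], [0.526, -0.851, -0.001], [-0.002, 0.0, -1.0]]
force: [-10.3, -4.0, 20.1]
gripper_width: 9.4
clock: 9.92
eef_pos: [488.6, 106.7, 76.1]
tcp_rot: [[0.139, 0.99, -0.001], [0.99, -0.139, -0.001], [-0.001, -0.001, -1.0]]
force: [-9.7, 0.0, 19.0]
gripper_width: 9.1
[ 0.11291099  2.20735805 -0.03002993]
```

Angle is now 82°; finish to the stop.

```bash
python3 -m crank '[[0,0,0,0,0,-4,1],[0,0,0,0,0,-7,1],[0,0,0,0,0,-10,1],[0,0,0,0,0,-10,1],[0,0,0,0,0,-10,1],[0,0,0,0,0,-10,1],[0,0,0,0,0,-10,1],[0,0,0,0,0,-10,1]]'; python3 -c "
from h import *
print(robot.read_state()['torque'])"; python3 -m crank '[[0,0,0,0,0,0,0],[0,0,0,0,0,0,-1],[0,0,0,0,0,0,-1],[0,0,-3,0,0,0,-1],[0,0,-7,0,0,0,-1],[0,0,-11,0,0,0,-1],[0,0,-12.5,0,0,0,-1],[0,0,-12.5,0,0,0,-1]]';python3 - <<'E'
from h import *
s=st()
print(tool(np.array([530,-265,200])-s['eef_pos']))
E
```

```text
clock: 10.58
eef_pos: [488.6, 106.8, 76.1]
tcp_rot: [[-0.028, 1.0, -0.001], [1.0, 0.028, -0.001], [-0.001, -0.001, -1.0]]
force: [-9.9, -0.3, 19.7]
gripper_width: 8.9
[ 0.25310395  2.36632295 -0.68845067]
clock: 11.25
eef_pos: [490.7, 107.1, 203.7]
tcp_rot: [[-0.028, 1.0, 0.005], [1.0, 0.028, 0.001], [0.001, 0.005, -1.0]]
force: [0.3, 0.4, -0.2]
gripper_width: 85.3
t 11.25 tcp [490.7 107.1 203.7] F [ 0.3  0.4 -0.2] w 85.3
[[-0.028  1.     0.005]
 [ 1.     0.028  0.001]
 [ 0.001  0.005 -1.   ]]
[-37.30143468   2.88840298   0.35070214]
```

```bash
python3 -m crank '[[-3.7,0.3,0,0,0,7,-1],[-7.5,0.6,0,0,0,14,-1],[-11,0.9,0,0,0,21,-1],[-15,1.2,0,0,0,28,-1],[-19,1.5,0,0,0,35,-1],[-23,1.8,0,0,0,42,-1],[-26,2,0,0,0,49,-1],[-29,2.2,0,0,0,56,-1]]';python3 - <<'E'
from h import *
s=st()
print(tool(np.array([530,-265,190])-s['eef_pos']))
E
```

```text
clock: 11.92
eef_pos: [519.3, -184.6, 199.7]
tcp_rot: [[0.817, 0.577, -0.001], [0.577, -0.817, -0.0], [-0.001, -0.0, -1.0]]
force: [0.1, -0.1, 0.7]
gripper_width: 85.3
t 11.92 tcp [ 519.3 -184.6  199.7] F [ 0.1 -0.1  0.7] w 85.3
[[ 0.817  0.577 -0.001]
 [ 0.577 -0.817 -0.   ]
 [-0.001 -0.    -1.   ]]
[-3.75939344  7.18406933  0.97665634]
```

```bash
python3 -m crank '[[-1,2.4,0,0,0,7,-1],[-2.5,4.8,0,0,0,14,-1],[-3.8,7.2,0.5,0,0,21,-1],[-3.8,7.2,1,0,0,28,-1],[-3.8,7.2,1,0,0,35,-1],[-3.8,7.2,1,0,0,40,-1],[-3.8,7.2,1,0,0,40,-1],[-3.8,7.2,1,0,0,40,-1]]';python3 - <<'E'
from h import *
s=st()
save('wrist','w3.png')
E
```

```text
clock: 12.58
eef_pos: [530.6, -262.9, 189.8]
tcp_rot: [[0.997, -0.073, -0.001], [-0.073, -0.997, -0.0], [-0.001, 0.0, -1.0]]
force: [0.3, 0.1, -0.2]
gripper_width: 85.4
t 12.58 tcp [ 530.6 -262.9  189.8] F [ 0.3  0.1 -0.2] w 85.4
[[ 0.997 -0.073 -0.001]
 [-0.073 -0.997 -0.   ]
 [-0.001  0.    -1.   ]]
```

View pics/w3.png

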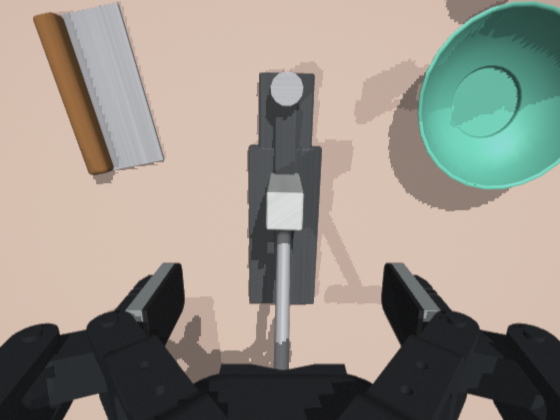

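Run:
```python
from h import *
np.set_printoptions(suppress=True,precision=2)
P=ray('wrist',285,211,92);S=ray('wrist',287,88,36);b=[ray('wrist',*p,12) for p in ((314,303),(321,147),(249,303),(249,148))]
print(P,S,np.linalg.norm((P-S)[:2]),np.degrees(np.arctan2(*(S-P)[[1,0]])),b)
for i in (0,2): print(np.degrees(np.arctan2(*(b[i+1]-b[i])[[1,0]])))
print(tool(np.append(P[:2],58)-robot.read_state()['eef_pos']))
```

```text
[ 532.69 -265.39   92.  ] [ 541.08 -175.69   36.  ] 90.082677316828 84.65349083494911 [array([ 555.53, -396.37,   12.  ]), array([ 569.89, -229.26,   12.  ]), array([ 485.16, -391.26,   12.  ]), array([ 501.93, -225.26,   12.  ])]
85.08703085633293
84.22965616127047
[ 0.22  0.22 13.2 ]
```

```bash
python3 -m crank '[[0.2,0.2,3.5,0,0,1,-1],[0.2,0.2,7,0,0,1,-1],[0.2,0.2,10.5,0,0,1,-1],[0.2,0.2,12.5,0,0,1,-1],[0.2,0.2,13.2,0,0,1,-1],[0.2,0.2,13.2,0,0,1,-1],[0.2,0.2,13.2,0,0,1,0],[0.2,0.2,13.2,0,0,1,0.5]]' 60;  python3 -m crank '[[0,0,0,0,0,0,1],[0,0,0,0,0,0,1],[0,0,0,0,0,0,1],[0,0,0,0,0,0,1],[0,0,0,0,0,0,1],[0,0,0,0,0,0,1],[0,0,0,0,0,0,1],[0,0,0,0,0,0,1]]' 60
```

```text
clock: 13.3
eef_pos: [533.3, -265.6, 59.8]
tcp_rot: [[0.996, -0.093, 0.002], [-0.093, -0.996, -0.001], [0.002, 0.001, -1.0]]
force: [-0.0, -0.7, 0.1]
gripper_width: 63.8
clock: 13.97
eef_pos: [532.5, -265.4, 59.0]
tcp_rot: [[0.996, -0.093, 0.0], [-0.093, -0.996, -0.0], [0.0, 0.0, -1.0]]
force: [-4.6, 1.9, 8.9]
gripper_width: 27.2
```

```bash
python3 -m crank '[[0,0,-0.3,0,0,0,1],[0,0,-0.6,0,0,0,1],[0,0,-0.8,0,0,0,1],[0,0,-0.8,0,0,0,1],[0,0,-0.8,0,0,0,1],[0,0,-0.8,0,0,0,1],[0,0,-0.8,0,0,0,1],[0,0,-0.8,0,0,0,1]]'
```

```text
clock: 14.63
eef_pos: [532.5, -265.2, 66.1]
tcp_rot: [[0.996, -0.094, -0.0], [-0.094, -0.996, -0.0], [-0.0, 0.0, -1.0]]
force: [-1.1, 0.6, -7.9]
gripper_width: 27.1
```

```bash
python3 -m crank '[[0.2,-1.5,0,0,0,0,1],[0.6,-4,0,0,0,0,1],[1,-7,0,0,0,0,1],[1.5,-10.5,0,0,0,0,1],[2,-14,0,0,0,0,1],[2.5,-17,0,0,0,0,1],[2.7,-18.8,0.2,0,0,0,1],[2.8,-19.4,0.4,0,0,0,1]]';python3 -m crank '[[0,0,0,0,0,0,1],[0,0,0,0,0,0,1],[0,0,0,0,0,0,1],[0,0,0,0,0,0,1],[0,0,0,0,0,0,1],[0,0,0,0,0,0,1],[0,0,0,0,0,0,1],[0,0,0,0,0,0,1]]';python3 - <<'E'
from h import *
s=st()
save('wrist','w4.png')
print(tool(np.array([589.2,-29.6,62])-s['eef_pos']))
E
```

```text
clock: 15.3
eef_pos: [579.3, -70.5, 62.1]
tcp_rot: [[0.996, -0.089, 0.0], [-0.089, -0.996, 0.002], [0.0, -0.002, -1.0]]
force: [-0.4, 2.2, -9.0]
gripper_width: 27.2
clock: 15.97
eef_pos: [578.6, -74.9, 62.2]
tcp_rot: [[0.996, -0.094, 0.0], [-0.094, -0.996, -0.0], [0.0, 0.0, -1.0]]
force: [-1.4, 0.0, -8.2]
gripper_width: 27.4
t 15.97 tcp [578.6 -74.9  62.2] F [-1.4  0.  -8.2] w 27.4
[[ 0.996 -0.094  0.   ]
 [-0.094 -0.996 -0.   ]
 [ 0.     0.    -1.   ]]
[ 0.6351011  -4.61008841  0.023472  ]
```

View pics/w4.png

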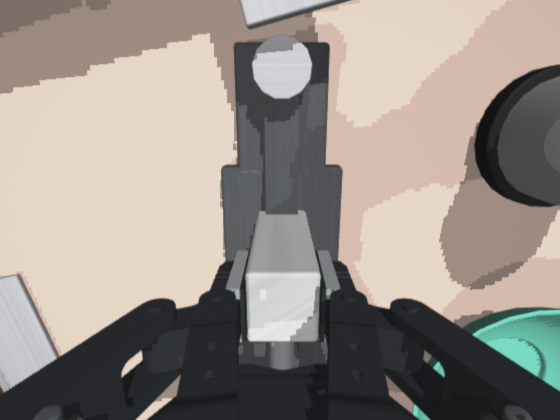

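Run:
```python
from h import *
np.set_printoptions(suppress=True,precision=2)
print(ray('wrist',248,26,54),ray('wrist',282,67,39.3),ray('wrist',345,1,54))
a=save('top','t2.png')
f=robot.read_state()['eef_pos']; print(f)
```

```text
[574.76  29.54  54.  ] [587.13  14.52  39.3 ] [614.19  34.8   54.  ]
[578.59 -74.78  62.23]
```

```bash
python3 -m crank '[[0.1,-1,0,0,0,0,1],[0.3,-2,0,0,0,0,1],[0.4,-3,0,0,0,0,1],[0.55,-4,0,0,0,0,1],[0.6,-4.5,0,0,0,0,1],[0.62,-4.6,0,0,0,0,1],[0.62,-4.6,0,0,0,0,1],[0.62,-4.6,0,0,0,0,1]]';python3 -m crank '[[0,0,0.1,0,0,0,1],[0,0,0.2,0,0,0,1],[0,0,0.3,0,0,0,1],[0,0,0.35,0,0,0,1],[0,0,0.35,0,0,0,1],[0,0,0.35,0,0,0,1],[0,0,0.35,0,0,0,1],[0,0,0.35,0,0,0,1]]'
```

```text
clock: 16.73
eef_pos: [589.0, -30.0, 62.2]
tcp_rot: [[0.996, -0.094, -0.0], [-0.094, -0.996, -0.001], [-0.0, 0.001, -1.0]]
force: [0.2, -0.4, -8.2]
gripper_width: 27.3
clock: 17.4
eef_pos: [589.0, -29.8, 59.0]
tcp_rot: [[0.996, -0.094, 0.0], [-0.094, -0.996, -0.0], [0.0, 0.0, -1.0]]
force: [-5.0, -0.6, 6.2]
gripper_width: 27.4
```

```bash
python3 -m crank '[[0,0,0,0,0,0,0.2],[0,0,0,0,0,0,-0.3],[0,0,0,0,0,0,-1],[0,0,0,0,0,0,-1],[0,0,-2,0,0,0,-1],[0,0,-6,0,0,0,-1],[0,0,-10,0,0,0,-1],[0,0,-14,0,0,0,-1]]';python3 - <<'E'
from h import *
np.set_printoptions(suppress=True,precision=2)
s=st()
im=save('wrist','w5.png'); a=save('top','t3.png')
b=cv2.resize(a[110:290,225:425][:,:,::-1],(420,378))
o=np.zeros((420,800,3),np.uint8); o[:,:380]=im[:,90:470,::-1]; o[:378,380:]=b; cv2.imwrite('pics/c3.png',o)
print([(np.round(r['xyz']),round(r['conf'],2)) for c in('top','scene') for r in (snapshot(c) is None or spot_in(c,'handle_bar'))[:2]])
E
```

```text
clock: 18.07
eef_pos: [588.8, -29.5, 200.5]
tcp_rot: [[0.996, -0.094, -0.0], [-0.094, -0.996, -0.0], [-0.0, 0.0, -1.0]]
force: [0.0, 0.4, -0.2]
gripper_width: 85.3
t 18.07 tcp [588.8 -29.5 200.5] F [ 0.   0.4 -0.2] w 85.3
[[ 1.   -0.09 -0.  ]
 [-0.09 -1.   -0.  ]
 [-0.    0.   -1.  ]]
[(array([ 572., -198.,  159.]), 0.96), (array([490., 105.,  84.]), 0.49), (array([ 581., -178.,  138.]), 0.55)]
```

View pics/c3.png

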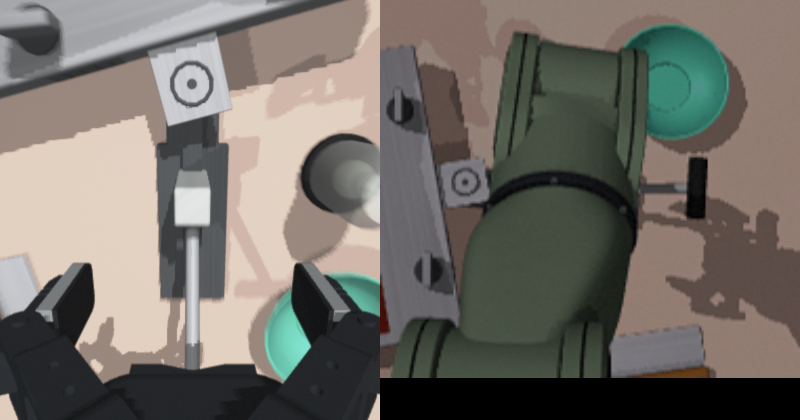

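```bash
python3 -m crank '[[0,3,-1,0,0,0,1],[0,6.5,-1,0,0,0,1],[0,10,-1,0,0,0,1],[0,13.5,-1,0,0,0,1],[0,16.5,-1,0,0,0,1],[0,17.5,0,0,0,0,1],[0,17.5,1.5,0,0,0,1],[0,17.5,2,0,0,0,1]]' 60;python3 - <<'E'
from h import *
np.set_printoptions(suppress=True,precision=2)
s=st()
save('wrist','w6.png')
O=np.array([589,-29.8,0]);d=np.array([.094,.9955,0])
for a in np.linspace(.6,0,7):
  T=O-d*(35+170*np.cos(a)); T[2]=55+170*np.sin(a)+11
  print(round(a,2),tool(T-s['eef_pos']))
E
```

```text
clock: 19.03
eef_pos: [571.6, -203.8, 175.9]
tcp_rot: [[0.996, -0.095, -0.003], [-0.095, -0.996, 0.001], [-0.004, -0.001, -1.0]]
force: [0.0, 1.3, 0.1]
gripper_width: -0.2
t 19.03 tcp [ 571.6 -203.8  175.9] F [0.  1.3 0.1] w -0.2
[[ 1.  -0.1 -0. ]
 [-0.1 -1.   0. ]
 [-0.  -0.  -1. ]]
0.6 [0.1  0.04 1.39]
0.5 [0.1  0.93 2.84]
0.4 [0.11 1.67 4.37]
0.3 [0.12 2.26 5.96]
0.2 [0.12 2.68 7.61]
0.1 [0.13 2.94 9.29]
0.0 [ 0.14  3.02 10.99]
```

View pics/w6.png

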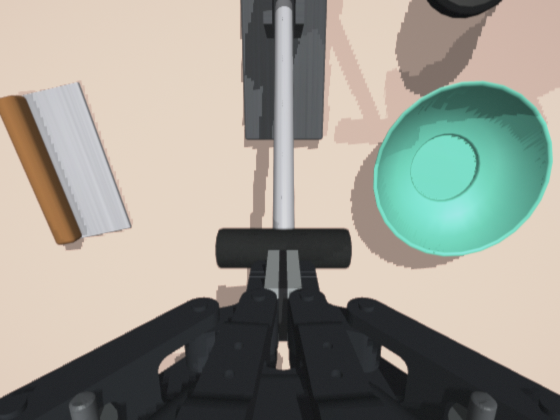

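Run:
```python
from h import *
np.set_printoptions(suppress=True,precision=2)
print(ray('wrist',283,248,153), proj('wrist',robot.read_state()['eef_pos']),proj('wrist',[572.5,-204,151]))
```

```text
[ 572.35 -202.91  153.  ] (np.float64(281.73648615244815), np.float64(267.78961042344207)) (np.float64(283.46509930858383), np.float64(248.36400134555902))
```

```bash
python3 -m crank '[[0.1,0,0.6,0,0,0,1],[0.1,0,1.2,0,0,0,1],[0.1,0.4,1.9,0,0,0,1],[0.1,0.9,2.7,0,0,0,1],[0.1,1.3,3.5,0,0,0,1],[0.1,1.7,4.4,0,0,0,1],[0.1,2,5.2,0,0,0,1],[0.1,2.25,6,0,0,0,1]]';python3 -m crank '[[0,0.2,0.7,0,0,0,1],[0,0.35,1.4,0,0,0,1],[0,0.5,2.1,0,0,0,1],[0,0.6,2.8,0,0,0,1],[0,0.7,3.5,0,0,0,1],[0,0.75,4.2,0,0,0,1],[0,0.77,4.8,0,0,0,1],[0,0.77,5.1,0,0,0,1]]'; python3 -m crank '[[0,0,0.1,0,0,0,1],[0,0,0.1,0,0,0,1],[0,0,0.1,0,0,0,1],[0,0,0.1,0,0,0,1],[0,0,0.1,0,0,0,1],[0,0,0.1,0,0,0,1],[0,0,0.1,0,0,0,1],[0,0,0.1,0,0,0,1]]'
```

```text
clock: 19.75
eef_pos: [571.7, -228.9, 118.8]
tcp_rot: [[0.995, -0.095, 0.002], [-0.095, -0.995, -0.003], [0.002, 0.003, -1.0]]
force: [-0.7, -9.9, 15.5]
gripper_width: 0.5
clock: 20.42
eef_pos: [570.9, -236.3, 67.5]
tcp_rot: [[0.995, -0.095, 0.001], [-0.095, -0.995, -0.003], [0.002, 0.003, -1.0]]
force: [-0.2, -8.7, 11.4]
gripper_width: -0.1
clock: 21.08
eef_pos: [570.9, -236.2, 67.1]
tcp_rot: [[0.995, -0.095, 0.001], [-0.095, -0.995, -0.003], [0.002, 0.003, -1.0]]
force: [-1.3, -8.0, 12.0]
gripper_width: -0.3
```

Run:
```python
from h import *
s1=cv2.imread('pics/s1.png'); s=save('scene','s2.png')[:,:,::-1]; w=save('wrist','w7.png')[:,:,::-1]
o=np.zeros((420,800,3),np.uint8); o[:210,:400]=cv2.resize(s[170:300,160:408],(400,210)); o[210:,:400]=cv2.resize(s1[170:300,160:408],(400,210)); o[:300,400:]=cv2.resize(w,(400,300)); cv2.imwrite('pics/c4.png',o)
```

View pics/c4.png

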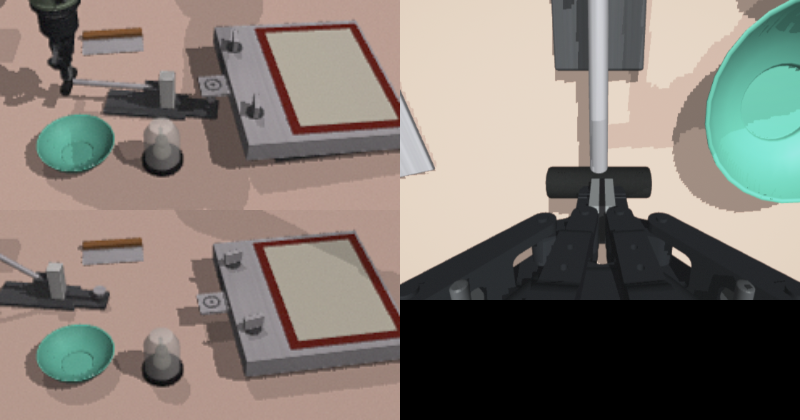

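Run:
```python
from h import *
np.set_printoptions(suppress=True,precision=2)
print((ray('wrist',217,97,12)+ray('wrist',341,97,12))/2, 'exp',[576.8,-159.2]); print('bar',ray('wrist',280,255,60),'exp',[569.7,-233.9])
print(ray('scene',160+211*.62,170+84.5*.619,76)) # ring on scene if lifted
f=proj('scene',[597.6,60,54]);g=proj('scene',[597.6,60,74]);print('scene ring down/up',f,g,'seen',160+211*.62,170+84.5*.619)
```

```text
[ 576.83 -158.96   12.  ] exp [576.8, -159.2]
bar [ 570.42 -232.92   60.  ] exp [569.7, -233.9]
[600.69  58.42  76.  ]
scene ring down/up (np.float64(291.1713551417298), np.float64(226.68660793316602)) (np.float64(291.28480511140333), np.float64(222.13467990906503)) seen 290.82 222.3055
```

```bash
python3 -m crank '[[0,0,-0.8,0,0,0,1],[0,-0.1,-1.7,0,0,0,1],[0,-0.2,-2.6,0,0,0,1],[0,-0.35,-3.5,0,0,0,1],[0,-0.55,-4.3,0,0,0,1],[0,-0.8,-5.1,0,0,0,1],[0,-1.1,-5.9,0,0,0,1],[0,-1.35,-6.6,0,0,0,1]]';python3 -m crank '[[0,-0.3,-0.8,0,0,0,1],[0,-0.75,-1.6,0,0,0,1],[0,-1.2,-2.3,0,0,0,1],[0,-1.6,-3,0,0,0,1],[0,-1.7,-3.8,0,0,0,1],[0,-1.8,-4.5,0,0,0,1],[0,-1.8,-4.5,0,0,0,1],[0,-1.8,-4.5,0,0,0,1]]'; python3 -m crank '[[0,0,0,0,0,0,1],[0,0,0,0,0,0,1],[0,0,0,0,0,0,1],[0,0,0,0,0,0,1],[0,0,0,0,0,0,1],[0,0,0,0,0,0,1],[0,0,0,0,0,0,1],[0,0,0,0,0,0,1]]'
python3 - <<'E'
from h import *
s=save('scene','s3.png')[:,:,::-1]; w=save('wrist','w8.png')[:,:,::-1]
o=np.zeros((420,800,3),np.uint8); o[:210,:400]=cv2.resize(s[170:300,160:408],(400,210)); o[:300,400:]=cv2.resize(w,(400,300)); cv2.imwrite('pics/c5.png',o)
E
```

```text
clock: 21.85
eef_pos: [572.4, -220.0, 133.0]
tcp_rot: [[0.996, -0.093, 0.001], [-0.093, -0.996, 0.001], [0.001, -0.001, -1.0]]
force: [-0.5, 2.3, 2.5]
gripper_width: 0.2
clock: 22.52
eef_pos: [573.8, -202.8, 177.9]
tcp_rot: [[0.996, -0.094, 0.0], [-0.094, -0.996, -0.0], [0.0, 0.0, -1.0]]
force: [-0.2, 0.1, -0.4]
gripper_width: 0.1
clock: 23.18
eef_pos: [573.8, -202.5, 177.7]
tcp_rot: [[0.996, -0.094, -0.0], [-0.094, -0.996, -0.0], [-0.0, 0.0, -1.0]]
force: [-0.4, -0.8, 0.6]
gripper_width: 0.2
```

View pics/c5.png

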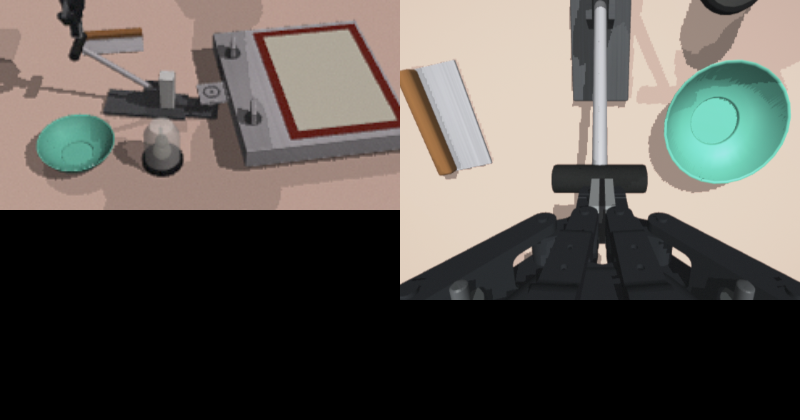

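```bash
python3 -m crank '[[0,0.1,0.8,0,0,0,1],[0,0.1,1.4,0,0,0,1],[0,0.5,2.1,0,0,0,1],[0,1,2.9,0,0,0,1],[0,1.4,3.7,0,0,0,1],[0,1.8,4.6,0,0,0,1],[0,2.1,5.4,0,0,0,1],[0,2.35,6.2,0,0,0,1]]';python3 -m crank '[[0,0.2,0.7,0,0,0,1],[0,0.35,1.4,0,0,0,1],[0,0.5,2.1,0,0,0,1],[0,0.6,2.8,0,0,0,1],[0,0.7,3.5,0,0,0,1],[0,0.75,4.2,0,0,0,1],[0,0.77,4.8,0,0,0,1],[0,0.77,5.2,0,0,0,1]]'; python3 -m crank '[[0,0,0.1,0,0,0,1],[0,0,0.1,0,0,0,1],[0,0,0.1,0,0,0,1],[0,0,0.1,0,0,0,1],[0,0,0.1,0,0,0,1],[0,0,0.1,0,0,0,1],[0,0,0.1,0,0,0,1],[0,0,0.1,0,0,0,1]]'
python3 - <<'E'
from h import *
s=save('scene','s4.png')[:,:,::-1]; w=save('wrist','w9.png')[:,:,::-1]
o=np.zeros((420,800,3),np.uint8); o[:210,:400]=cv2.resize(s[170:300,160:408],(400,210)); o[:300,400:]=cv2.resize(w,(400,300)); cv2.imwrite('pics/c6.png',o)
print((ray('wrist',217,97,12)+ray('wrist',341,97,12))/2)
E
```

```text
clock: 23.95
eef_pos: [571.5, -228.3, 115.7]
tcp_rot: [[0.995, -0.095, 0.001], [-0.095, -0.995, -0.003], [0.001, 0.003, -1.0]]
force: [-3.8, -10.4, 15.6]
gripper_width: 0.0
clock: 24.62
eef_pos: [571.1, -235.7, 63.8]
tcp_rot: [[0.996, -0.095, 0.002], [-0.095, -0.996, -0.003], [0.002, 0.003, -1.0]]
force: [-5.5, -6.3, 42.3]
gripper_width: -0.1
clock: 25.28
eef_pos: [571.2, -235.7, 64.3]
tcp_rot: [[0.996, -0.095, 0.002], [-0.095, -0.996, -0.003], [0.003, 0.003, -1.0]]
force: [-7.5, -5.0, 34.4]
gripper_width: -0.3
[ 577.09455418 -158.50342773   12.        ]
```

View pics/c6.png

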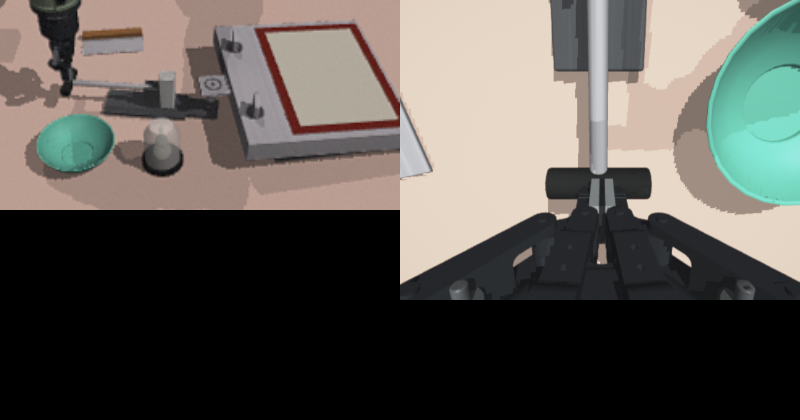

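On the stop with 34 N; I'll ease slightly and hand in.

```bash
python3 -m crank '[[0,0,-0.05,0,0,0,1],[0,0,-0.1,0,0,0,1],[0,0,-0.1,0,0,0,1],[0,0,-0.1,0,0,0,1],[0,0,-0.1,0,0,0,1],[0,0,-0.1,0,0,0,1],[0,0,-0.1,0,0,0,1],[0,0,-0.1,0,0,0,1]]'
python3 - <<'E'
from h import *
s=st()
if 8<s['force'][2]<38: print(robot.close_job())
E
```

```text
clock: 26.05
eef_pos: [571.1, -235.6, 64.8]
tcp_rot: [[0.996, -0.095, 0.002], [-0.095, -0.996, -0.003], [0.002, 0.003, -1.0]]
force: [-5.0, -5.8, 27.4]
gripper_width: 0.2
t 26.05 tcp [ 571.1 -235.6   64.8] F [-5.  -5.8 27.4] w 0.2
[[ 0.996 -0.095  0.002]
 [-0.095 -0.996 -0.003]
 [ 0.002  0.003 -1.   ]]
the job is handed in; nothing more can be done
None
```

The job is handed in at 26 s with the handle still held down and, as far as my checks show, the plate carried by the jack. No verdict is reported, and I could not read the joint values directly, so the checks come from images, tool pose and force.

- **Fasteners:** I turned both anticlockwise until the stop pushed back with about 0.7 N m. The images show both wings turned.
- **Jack placement:** I set its saddle under the ring mark, about 1 mm off by my estimate. The jack stands about 14° off square to the tongue, to keep the handle clear of the basin.
- **Trial stroke:** The handle went fully down and the ring mark rose about 20 mm in the scene picture. I then let it come all the way up, and the image showed the plate flat again.
- **Final press:** At hand-in the fingers pressed down with about 27 N, with the handle on its stop. The jack's rear edge was within 1 mm of where I set it.
- **Bystanders:** The dome, basin and scraper look untouched in the pictures.

My checks disagreed in one place: the top camera put the ring and latches about 4 mm off the wrist camera and grip positions. I used the wrist and grip values.

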